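# Measure a sleeve's bore with a telescoping gauge

## Robot

A 6-joint arm with a two-finger parallel gripper is mounted at the origin on the work surface. World frame = base frame: x ahead of the robot, y to its left, z up, the work surface at z = 0. Lengths are in m, angles in rad, forces in N, time in s.
With the tool pointing down it reaches from about 0.3 to 0.825 m from the base axis. Payload 5.4 kg.
Tool frame: the origin (TCP) lies between the finger pads, 19 mm behind the fingertips; this is the grasp point; z points along the fingers, y is the line along which they close (so a half turn about z gives the same grasp; the last joint's range is limited). The gripper opens to 92 mm and grips with 3 to 60 N. Pads are 20 mm wide; open, the fingers measure 128 mm over their backs; the gripper's body (75 mm by 189 mm) begins 69 mm behind the grasp point.
Start: joints at [-1.445, 0.158, 1.597, -0, 1.386, -0.21], TCP at [0.189, -0.543, 0.233] pointing down, gripper open.
Joint ranges: [-2.91, 2.91], [-0.94, 2.29], [0.18, 2.7], [-1.29, 4.43], [0.17, 2.64], [-3, 3]. Speed limits (rad/s): [2.57, 2.57, 3.14, 3.14, 3.14, 3.14].

## Interface

Orientations are given as a unit quaternion [w, x, y, z].
In Python, from cell import ctrl, read_camera, finish_job gives the robot as it stands (ctrl), with the cameras as plain functions and the job as plain functions.
- The arm moves only by the shell command python3 steer.py 'ROWS' [FORCE]. ROWS is a JSON list of rows, 1 to 12 of them, each written [[dx, dy, dz], [rx, ry, rz], opening]: dx, dy, dz in units of 5 mm, then a rotation vector rx, ry, rz in units of 0.1 rad, then the opening from 0.0 (shut) to 1.0 (fully open); each row shifts and turns the commanded pose from where the row before left it, along the tool's axes as they then stand; what a row does not reach is not made up. A row lasts 1/8 s, in which the tool goes at most 0.0625 m and 0.188 rad, less where a joint would pass 70% of its speed; a pose out of reach is approached as far as the arm can. The fingers move at their own pace and stop on an object; FORCE is the grip in N (left out, the last holds). Time passes only in rows, so rows that do not move let the fingers close. It prints the time, the measured TCP pose, the force, the opening and the grip force at its end. Input that does not fit is refused with a message, and nothing moves.
- ctrl.observe(): the state, without advancing time (a new reading comes with each control period).
- read_camera(name): name is "side" or "top" or "wrist"; returns a dict with "color" (420x560x3 uint8, red, green, blue), "range_z" (420x560 float32, m along the optical axis (not along the pixel's ray), 0 where there is no reading), "fov_y" (degrees; the focal length in pixels is half the picture's height over the tangent of half this angle, whatever the lens; pixels are square), "cx", "cy" (the principal point, pixels), "rvec" (rotation vector, rad) and "tvec" (3), from world to camera coordinates, as OpenCV has them; the wrist camera has in their place "tool_from_camera" (4x4, takes a point from camera to tool coordinates, whose origin is the TCP and whose axes are the flange's). Camera axes: x right, y down, z forward; pixel columns grow to the right and rows downward; lengths in m; the calibration is good to about 2 mm. A picture is of the moment at which its call begins: read the wrist's pose just before it.
- finish_job(): hands the job in; it is judged then, once.
The state is a dict: "time": time; "q": joint angles; "joint_velocities": joint speeds; "joint_efforts": joint torques, N m; "position": TCP position; "eef_rot": TCP orientation; "wrist_force": force on the tool from outside, world axes, zero at the start; "wrist_torque": the same for the moment, N m; "opening": opening from 0.0 (shut) to 1.0 (fully open); "gripper_force": force on a finger pad.
Only numpy, scipy, OpenCV 4.12 (cv2) and the standard library are available. Lean on these libraries where they do the work, as an engineer would, in place of code of your own. Each camera call takes 0.05 s, during which the arm holds its last target. There are 200 camera calls.

## Task

Measure the bore of the tall bolted-down steel sleeve with the telescoping bore gauge. Take the gauge from its stand, ease it gently into the sleeve until its collar sits fully home on the rim, let go of it there and press its lock cap slowly and firmly (about 13 N) but not hard, so that the plungers spring out to the wall and are locked; then take hold of it again lightly, not forcing it sideways, draw it straight out and put it back upright in its stand, plungers still locked at the measured width. Never press on the sleeve or stand with more than about 30 N, and leave the other things where they are.

Things in the scene. Friction and masses are not known exactly. Their poses are not given: they have to be found in the camera images.
- gauge: telescoping bore gauge, steel, 0.4 kg, in its stand. Origin: centre of its underside; z up its axis, x along its plungers. Upwards: round head 40 mm dia (2.5 mm chamfer at its foot) z 0-30; stem 18 mm dia; collar 62 mm dia, z 46-52; grip z 52-98; lock cap 24 mm dia, top at z 122. Both plungers start inside the head; let go, 1.5 N springs push them out, to 50 mm across in free air
- collar (a point): on the gauge's axis at the underside of its collar (three small rubber pads), z 46 mm in the gauge's frame; at a mouth's centre when the gauge is fully home
- grip (a point): on the gauge's axis at z 80 mm in its frame, in the square grip (26 x 26 mm, flats facing x and y): a good TCP point to hold it by, as the fingertips then clear the collar and the gripper's body the cap. A grip of 20 to 30 N is enough; in the sleeve a hard grip off its centre line jams it against the wall
- cap_top (a point): centre of the top of the lock cap
- lock_cap (a joint): how far the lock cap is pushed down, m: 0 at the start, at most 0.0115. It needs 7 to 8 N to move and stays where it is left. The first 4 mm let the plungers go (they take 0.2 s to spring out: press at about 15 mm/s); at 8 mm a brake meets them and the force rises 12 N per mm. Pressed with 11 N or more it is locked
- plunger_a_tip (a point): outer end of the plunger on the gauge's +x side, z 17 mm in the gauge's frame, 16 mm from the axis when held in
- plunger_b_tip (a point): outer end of the plunger on the gauge's -x side; the distance between both tips is 32 mm when held in, 42 mm when they touch the sleeve's wall
- sleeve: the work: a plain steel sleeve 70 mm in outer diameter with a bore of 42 mm right through (1 mm clear all round the gauge's head), its rim 70 mm above the table, on a 100 mm square, 8 mm thick foot bolted to the table; origin at the centre of its underside. It cannot move
- sleeve_mouth (a point): centre of the sleeve's bore at its rim, 70 mm above the table
- stand: the gauge's stand: black plastic cup 74 mm in outer diameter with a hole 48 mm in diameter and 52 mm deep, rim 60 mm above the table, on a 90 mm square foot, fixed; origin at the centre of its underside. The gauge hangs in it by its collar, its foot 14 mm above the table
- stand_mouth (a point): centre of the stand's hole at its rim, 60 mm above the table
- spare_ring: bystander: low loose steel ring, 66 mm across, 24 mm high, hole 32 mm; origin at its underside
- sample_bottle: bystander: white bottle, 48 mm across, 110 mm high; origin at its underside
- bottle_cap: bystander: white screw cap, 38 mm across, 14 mm high; origin at its underside
- pen: bystander: marker pen lying on the table, 140 mm long, 12 mm thick; origin under its middle
- weigh_dish: bystander: small white dish, 70 mm across, 22 mm high; origin at its underside
- check_weight: bystander: brass weight, 32 mm across, 36 mm high; origin at its underside
- spanner: bystander: spanner lying on the table, 150 mm long

How it is judged:
By the outcome, as a careful person would: the job done as asked, in the order asked, and still so for the second after the job is handed in, with the robot touching nothing.
It also fails if it takes over 72 s, if anything falls off the work surface, if the arm or the gripper's body presses on something with over 40 N, if the wrist force passes 120 N, or if a joint passes its speed limit or range.

## Working session

There is one attempt and no reset: what is moved stays moved. The work goes in short steps, Python scripts to look and compute and a shell command to move; the robot and the scene stay as the last step left them, time stands still between calls to the robot, and variables do not carry over. Pictures are saved under pics/ and viewed, at most 10 in all, crops included, and the job is handed in when it is done.

```bash
ls; mkdir -p pics
cat > h.py <<'E'
import numpy as np, cv2
from cell import ctrl, read_camera, finish_job
from scipy.spatial.transform import Rotation as R
def cam(n):
    s=ctrl.observe(); c=read_camera(n); h=c["color"].shape[0]
    f=h/2/np.tan(np.radians(c["fov_y"])/2)
    if n=="wrist":
        w,x,y,z=s["eef_rot"]; T=np.eye(4); T[:3,:3]=R.from_quat([x,y,z,w]).as_matrix(); T[:3,3]=s["position"]
        M=T@c["tool_from_camera"]
    else:
        Rm=R.from_rotvec(c["rvec"]).as_matrix(); M=np.eye(4); M[:3,:3]=Rm.T; M[:3,3]=-Rm.T@np.array(c["tvec"]).ravel()
    return c,f,M
def ray(c,f,M,u,v):
    return M[:3,3], M[:3,:3]@np.array([(u-c["cx"])/f,(v-c["cy"])/f,1])
def onplane(c,f,M,u,v,z):
    o,d=ray(c,f,M,u,v); return o+d*(z-o[2])/d[2]
def cloud(c,f,M):
    v,u=np.mgrid[:c["range_z"].shape[0],:c["range_z"].shape[1]]; z=c["range_z"]
    P=np.stack([(u-c["cx"])/f*z,(v-c["cy"])/f*z,z],-1)@M[:3,:3].T+M[:3,3]
    P[z==0]=np.nan; return P
def save(c,name): cv2.imwrite("pics/"+name,c["color"][...,::-1])
E
python3 - <<'E'
from h import *
s=ctrl.observe(); print(s)
for n in("top","side"):
    c,f,M=cam(n); save(c,n+"0.png"); np.savez(n+"0.npz",P=cloud(c,f,M)); print(n,f,M.round(3).tolist(),(c["range_z"]>0).mean())
E
```

```text
cell.py
pics
steer.py
{'time': 0.0, 'q': array([-1.44510788e+00,  1.59053731e-01,  1.59823525e+00, -1.69554302e-05,
        1.38617563e+00, -2.10080696e-01]), 'joint_velocities': array([-0.00133731, -0.00070506, -0.00058021, -0.00040602,  0.00051643,
        0.00096653]), 'joint_efforts': array([-8.34451530e-04, -3.85575056e+01, -3.22111702e+01,  6.99993339e-02,
        3.78914131e-02, -1.49543275e-04]), 'position': array([ 0.18936978, -0.54229596,  0.23231474]), 'eef_rot': array([-9.35495357e-04,  9.85939762e-01,  1.67098504e-01,  3.11581179e-05]), 'wrist_force': array([ 0.35267803, -0.47711432, -0.34352195]), 'wrist_torque': array([ 0.01215481,  0.02026185, -0.02714771]), 'gripper_force': 0.0, 'opening': 0.9980247515297737}
top 443.96562004920366 [[0.014, -0.996, 0.086, 0.476], [-1.0, -0.016, -0.012, 0.041], [0.013, -0.086, -0.996, 0.996], [0.0, 0.0, 0.0, 1.0]] 0.9961309523809524
side 484.0059574646689 [[-0.998, -0.038, 0.041, 0.506], [-0.056, 0.55, -0.834, 1.014], [0.009, -0.835, -0.551, 0.75], [0.0, 0.0, 0.0, 1.0]] 0.9960884353741497
```

View pics/top0.png

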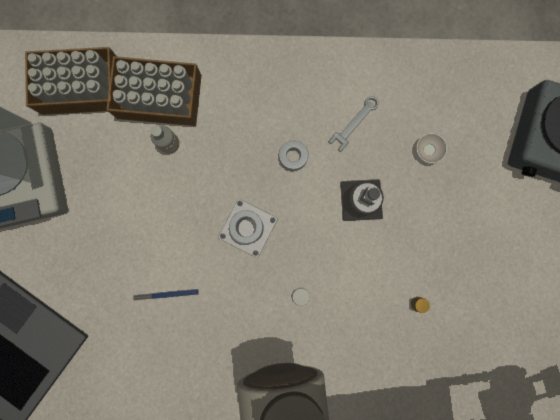

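View pics/side0.png

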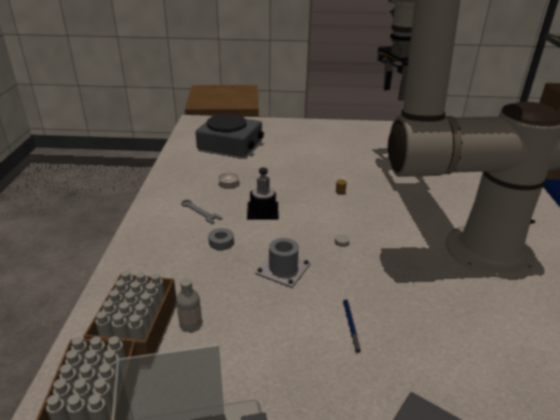

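Top view: gauge in its black stand at about (362,200), sleeve on its square foot at (247,228), ring (293,155), bottle (163,138), weight (421,305). The side view confirms this. Next, coarse positions from the range data.

Run:
```python
from h import *
for n,rs in(("top",((335,170,60,60),(215,195,70,65))),("side",((240,160,45,60),(255,230,55,60)))):
    P=np.load(n+"0.npz")["P"]
    for (x,y,w,h),bands in zip(rs,(((.130,.140),(.08,.112),(.06,.07),(.05,.062),),((.064,.075),(.03,.06),(.004,.012)))):
        Q=P[y:y+h,x:x+w].reshape(-1,3)
        for a,b in bands:
            q=Q[(Q[:,2]>a)&(Q[:,2]<b)]
            if len(q): print(n,a,b,len(q),q.mean(0).round(4),q.min(0).round(4),q.max(0).round(4))
```

```text
top 0.13 0.14 117 [ 0.5877 -0.1432  0.1365] [ 0.5764 -0.1541  0.1304] [ 0.5983 -0.1326  0.1395]
top 0.08 0.112 87 [ 0.5838 -0.1368  0.1   ] [ 0.5718 -0.1535  0.0801] [ 0.6053 -0.1266  0.112 ]
top 0.06 0.07 561 [ 0.5873 -0.1383  0.0651] [ 0.5527 -0.1773  0.06  ] [ 0.6257 -0.1066  0.07  ]
top 0.05 0.062 225 [ 0.5894 -0.1341  0.0594] [ 0.5531 -0.1796  0.0504] [ 0.6261 -0.1057  0.062 ]
top 0.064 0.075 562 [0.5226 0.1107 0.0707] [0.4897 0.0761 0.0642] [0.5568 0.1453 0.0746]
top 0.03 0.06 59 [0.5209 0.1114 0.0443] [0.488  0.0766 0.03  ] [0.5435 0.132  0.0598]
top 0.004 0.012 1334 [0.5208 0.1077 0.0084] [0.4524 0.0287 0.004 ] [0.5972 0.1847 0.012 ]
side 0.13 0.14 44 [ 0.5866 -0.1415  0.1349] [ 0.5758 -0.1586  0.1304] [ 0.5977 -0.1287  0.1389]
side 0.08 0.112 144 [ 0.5862 -0.1358  0.097 ] [ 0.5705 -0.1544  0.0801] [ 0.6033 -0.1214  0.112 ]
side 0.06 0.07 201 [ 0.5867 -0.1308  0.0648] [ 0.553  -0.1687  0.06  ] [ 0.6227 -0.1031  0.0698]
side 0.05 0.062 151 [ 0.5864 -0.1193  0.0573] [ 0.5507 -0.1615  0.05  ] [ 0.6237 -0.1029  0.0619]
side 0.064 0.075 359 [0.5205 0.1147 0.0694] [0.4872 0.0768 0.0642] [0.5551 0.1478 0.0738]
side 0.03 0.06 391 [0.5204 0.1266 0.046 ] [0.486  0.0875 0.0301] [0.5549 0.148  0.06  ]
side 0.004 0.012 568 [0.5183 0.1303 0.0081] [ 0.4573 -0.05    0.004 ] [0.5843 0.1862 0.0119]
```

Units first: shifts go in units of 5 mm and turns go in units of 0.1 rad. So 0.042 m is 8.4, -0.021 m is -4.2.

```bash
python3 steer.py '[[[8.4,-4.2,-0.8],[0,0,0],1],[[8.4,-4.2,-0.8],[0,0,0],1],[[8.4,-4.2,-0.8],[0,0,0],1],[[8.4,-4.2,-0.8],[0,0,0],1],[[8.4,-4.2,-0.8],[0,0,0],1],[[8.4,-4.2,-0.8],[0,0,0],1],[[8.4,-4.2,-0.8],[0,0,0],1],[[8.4,-4.2,-0.8],[0,0,0],1],[[8.4,-4.2,-0.8],[0,0,0],1],[[8.4,-4.2,-0.8],[0,0,0],1],[[8.4,-4.2,-0.8],[0,0,0],1],[[0,0,0],[0,0,0],1]]'
python3 - <<'E'
from h import *
s=ctrl.observe();print(s["position"],s["eef_rot"],s["q"])
c,f,M=cam("wrist"); save(c,"w1.png"); np.savez("w1.npz",P=cloud(c,f,M)); print(f,M.round(3).tolist(),c["tool_from_camera"])
E
```

```text
time: 1.6
position: [0.5508, -0.1702, 0.277]
eef_rot: [-0.0, 0.986, 0.169, -0.0]
wrist_force: [-0.7, -0.8, 0.0]
opening: 1.002
gripper_force: 0.0
[ 0.55079303 -0.1702431   0.27696807] [-3.41078483e-04  9.85585105e-01  1.69180036e-01 -1.68541134e-05] [-5.09554242e-01  1.36175107e-01  1.53555666e+00  5.12017616e-04
  1.47031582e+00  7.21195281e-01]
302.4486374787184 [[0.333, -0.905, -0.265, 0.626], [-0.943, -0.32, -0.093, -0.144], [-0.001, 0.281, -0.96, 0.427], [0.0, 0.0, 0.0, 1.0]] [[-8.16351834e-04 -9.59805531e-01 -2.80664704e-01  7.96489560e-02]
 [ 9.99999664e-01 -8.02682470e-04 -1.63656083e-04 -6.57778324e-05]
 [-6.82066246e-05 -2.80664744e-01  9.59805864e-01 -1.49752533e-01]
 [ 0.00000000e+00  0.00000000e+00  0.00000000e+00  1.00000000e+00]]
```

View pics/w1.png

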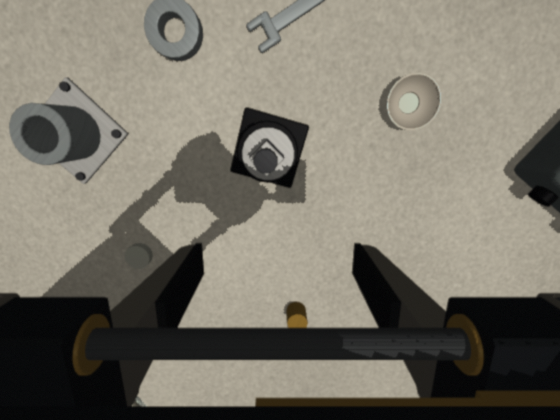

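The wrist view shows the gauge at (267,155) in its stand (foot corners about 246,108 / 308,126 / 293,187 / 232,171), and the sleeve rim at (40,133). I'll fit the grip yaw and centres.

Run:
```python
from h import *
P=np.load("w1.npz")["P"]; im=cv2.imread("pics/w1.png")
cv2.imwrite("pics/w1c.png",cv2.resize(im[95:200,215:325],None,fx=5,fy=5,interpolation=cv2.INTER_CUBIC))
def circ(Q):
    A=np.c_[2*Q[:,:2],np.ones(len(Q))]; s=np.linalg.lstsq(A,(Q[:,:2]**2).sum(1),rcond=None)[0]; return s[:2],np.sqrt(s[2]+s[0]**2+s[1]**2)
for nm,(x,y,w,h),bands in (("gauge",(215,95,110,110),((.1325,.14),(.106,.116),(.062,.070))),("sleeve",(0,70,140,120),((.066,.074),))):
    Z=P[y:y+h,x:x+w]
    for a,b in bands:
        m=((Z[...,2]>a)&(Z[...,2]<b)).astype(np.uint8)
        Q=Z[m>0]; print(nm,a,len(Q),Q.mean(0).round(4),np.median(Q[:,2]).round(4))
        hull=cv2.convexHull(Q[:,:2].astype(np.float32)); print("  enc",cv2.minEnclosingCircle(hull)," fit",circ(hull[:,0]),cv2.minAreaRect(hull))
```

```text
gauge 0.1325 443 [ 0.5893 -0.1437  0.1339] 0.1338
  enc ((0.5892526507377625, -0.1438249945640564), 0.011764591559767723)  fit (array([ 0.58915901, -0.14384038]), np.float64(0.011441268743721564)) ((0.5894403457641602, -0.14398084580898285), (0.022135604172945023, 0.022267892956733704), 18.688514709472656)
gauge 0.106 171 [ 0.5952 -0.143   0.1096] 0.1097
  enc ((0.5891475677490234, -0.14365366101264954), 0.017781127244234085)  fit (array([ 0.58859736, -0.14396571]), np.float64(0.016267746355170254)) ((0.5894210338592529, -0.14356110990047455), (0.02544882893562317, 0.025651441887021065), 64.48721313476562)
gauge 0.062 1408 [ 0.5922 -0.1433  0.0639] 0.0639
  enc ((0.5892763733863831, -0.14364293217658997), 0.030909650027751923)  fit (array([ 0.58923204, -0.14365346]), np.float64(0.030501217318046125)) ((0.5891571640968323, -0.14367109537124634), (0.06083819642663002, 0.06071218475699425), 1.414074420928955)
sleeve 0.066 1947 [0.5246 0.1106 0.0681] 0.0682
  enc ((0.5235438346862793, 0.11090563237667084), 0.03561995178461075)  fit (array([0.52350407, 0.11090851]), np.float64(0.03491108569542983)) ((0.5237635374069214, 0.11072321981191635), (0.06928770244121552, 0.06903695315122604), 57.44709396362305)
```

View pics/w1c.png

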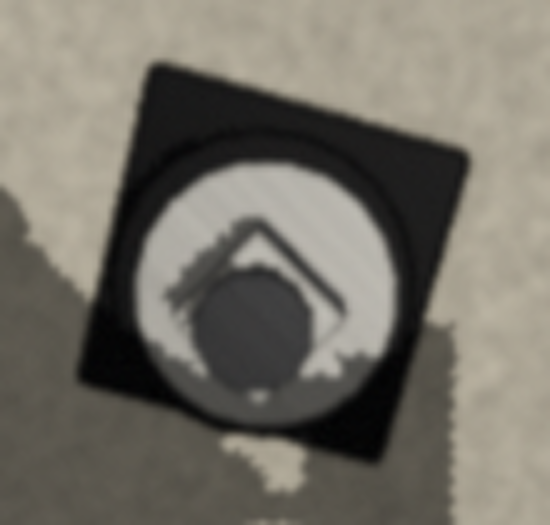

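Fits agree: gauge at (0.5892,−0.1437), grip flats at 64.5° yaw, sleeve (0.5235,0.1109); the wrist depth reads about 2 mm low. The crop shows the grip square at 45° to the tool. I'll turn +45° in world and go over the gauge.

In the tool's units: 0.02 m is 4, 0.0116 m is 2.32, -0.157 rad is -1.57.

```bash
python3 steer.py '[[[0,0,0],[0,0,-1.57],1],[[0,0,0],[0,0,-1.57],1],[[0,0,0],[0,0,-1.57],1],[[0,0,0],[0,0,-1.57],1],[[0,0,0],[0,0,-1.57],1],[[4,2.32,4],[0,0,0],1],[[4,2.32,4],[0,0,0],1],[[0,0,0],[0,0,0],1]]'
cat > m.py <<'E'
from h import *
import sys
w,x,y,z=ctrl.observe()["eef_rot"]; Rt=R.from_quat([x,y,z,w]).as_matrix(); p=ctrl.observe()["position"]
print(p.round(4),"toolx yaw",np.degrees(np.arctan2(Rt[1,0],Rt[0,0])).round(2))
c,f,M=cam("wrist"); P=cloud(c,f,M)
if len(sys.argv)>1: save(c,sys.argv[1])
def circ(Q):
    A=np.c_[2*Q[:,:2],np.ones(len(Q))]; s=np.linalg.lstsq(A,(Q[:,:2]**2).sum(1),rcond=None)[0]; return s[:2].round(4),np.sqrt(s[2]+s[0]**2+s[1]**2).round(4)
for nm,g,bands in (("gauge",(.589,-.1437),((.130,.14),(.106,.114),(.061,.0705))),("sleeve",(.5235,.1109),((.065,.074),))):
    for a,b in bands:
        m=(P[...,2]>a)&(P[...,2]<b)&(np.hypot(P[...,0]-g[0],P[...,1]-g[1])<.042)
        Q=P[m]
        if len(Q)<30: continue
        hull=cv2.convexHull(Q[:,:2].astype(np.float32)); r=cv2.minAreaRect(hull)
        print(nm,a,len(Q),np.median(Q[:,2]).round(4),"fit",*circ(hull[:,0]),"rect",np.round(r[0],4),np.round(r[1],4),round(r[2],1))
E
python3 m.py w2.png
```

```text
time: 2.65
position: [0.5864, -0.1466, 0.2349]
eef_rot: [-0.002, 0.847, 0.532, -0.001]
wrist_force: [-0.5, -0.8, 0.3]
opening: 1.0
gripper_force: 0.0
[ 0.5864 -0.1466  0.2349] toolx yaw 64.22
gauge 0.13 565 0.1339 fit [ 0.5889 -0.1433] 0.0116 rect [ 0.5889 -0.1433] [0.0229 0.0229] 18.7
gauge 0.106 247 0.1097 fit [ 0.5885 -0.1438] 0.0168 rect [ 0.589 -0.143] [0.0254 0.0249] 64.4
gauge 0.061 1480 0.0639 fit [ 0.589  -0.1434] 0.0306 rect [ 0.5905 -0.1412] [0.0564 0.0621] 64.4
sleeve 0.065 1015 0.0681 fit [0.5219 0.1063] 0.0307 rect [0.5116 0.0879] [0.018 0.061] 64.1
```

In the tool's units: 0.004 m is 0.8, 0.0009 m is 0.18.

```bash
python3 steer.py '[[[0.8,0.18,4],[0,0,0],1],[[0,0,6],[0,0,0],1],[[0,0,6],[0,0,0],1],[[0,0,6],[0,0,0],1],[[0,0,4],[0,0,0],1],[[0,0,2],[0,0,0],1],[[0,0,0],[0,0,0],1],[[0,0,0],[0,0,0],1]]'
```

```text
time: 3.7
position: [0.5912, -0.1438, 0.0986]
eef_rot: [0.001, 0.847, 0.532, 0.001]
wrist_force: [0.1, -0.1, -0.0]
opening: 1.002
gripper_force: 0.0
```

In the tool's units: -0.0022 m is -0.44, 0.0045 m is 0.9.

```bash
python3 steer.py '[[[-0.1,-0.44,0.9],[0,0,0],1],[[0,0,0],[0,0,0],1]]'; python3 steer.py '[[[0,0,0],[0,0,0],0.45],[[0,0,0],[0,0,0],0.35],[[0,0,0],[0,0,0],0.2],[[0,0,0],[0,0,0],0.2],[[0,0,0],[0,0,0],0.2],[[0,0,0],[0,0,0],0.2]]' 25; python3 m.py w3.png
```

```text
time: 3.95
position: [0.5879, -0.1428, 0.0927]
eef_rot: [-0.0, 0.847, 0.532, -0.0]
wrist_force: [-0.1, -0.3, -0.4]
opening: 1.0
gripper_force: 0.0
time: 4.7
position: [0.5882, -0.1429, 0.0928]
eef_rot: [-0.0, 0.847, 0.532, -0.0]
wrist_force: [-0.2, -0.1, 0.7]
opening: 0.367
gripper_force: 0.0
[ 0.5882 -0.1429  0.0928] toolx yaw 64.22
gauge 0.13 3069 0.134 fit [ 0.5981 -0.1215] 0.0333 rect [ 0.5897 -0.1394] [0.0169 0.0683] 64.3
gauge 0.106 1896 0.1098 fit [ 0.5892 -0.1379] 0.0257 rect [ 0.589  -0.1412] [0.0227 0.0648] 63.4
gauge 0.061 2651 0.0639 fit [ 0.5889 -0.1435] 0.0307 rect [ 0.5902 -0.1411] [0.0562 0.06  ] 65.9
```

View pics/w3.png

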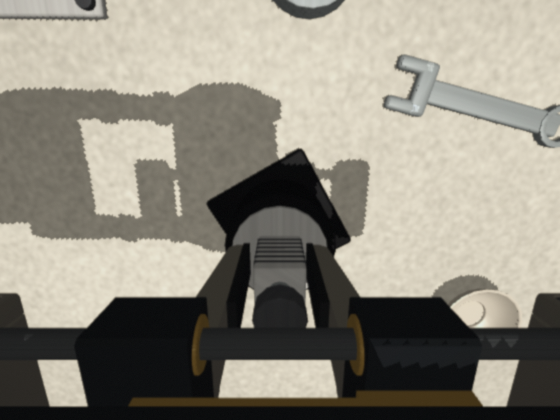

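The picture shows the grip (255–305, 240–285) square between the pads, which are still closing.

```bash
python3 steer.py '[[[0,0,0],[0,0,0],0.2],[[0,0,0],[0,0,0],0.2],[[0,0,0],[0,0,0],0.2],[[0,0,0],[0,0,0],0.2]]' 25;  python3 steer.py '[[[0,0,0],[0,0,0],0.2],[[0,0,0],[0,0,0],0.2]]'
```

```text
time: 5.25
position: [0.5882, -0.1429, 0.0928]
eef_rot: [-0.0, 0.847, 0.531, 0.0]
wrist_force: [-0.4, -0.5, 0.2]
opening: 0.282
gripper_force: 25.0
time: 5.5
position: [0.5882, -0.1429, 0.0928]
eef_rot: [-0.0, 0.847, 0.532, 0.0]
wrist_force: [-0.9, -0.1, 1.0]
opening: 0.278
gripper_force: 25.0
```

In the tool's units: -0.03 m is -6, -0.02 m is -4.

```bash
python3 steer.py '[[[0,0,-2],[0,0,0],0.2],[[0,0,-4],[0,0,0],0.2],[[0,0,-6],[0,0,0],0.2],[[0,0,-6],[0,0,0],0.2],[[0,0,-3],[0,0,0],0.2],[[0,0,0],[0,0,0],0.2]]';python3 steer.py '[[[2,-2.4,0],[0,0,0],0.2],[[4,-4.8,0],[0,0,0],0.2],[[4,-4.8,0],[0,0,0],0.2],[[4,-4.8,0],[0,0,0],0.2],[[4,-4.8,0],[0,0,0],0.2],[[4,-4.8,0],[0,0,0],0.2],[[4,-4.8,0],[0,0,0],0.2],[[2,-2.4,0],[0,0,0],0.2],[[0,0,0],[0,0,0],0.2],[[0,0,0],[0,0,0],0.2]]'; python3 m.py w4.png
```

```text
time: 6.25
position: [0.5889, -0.1432, 0.1994]
eef_rot: [0.001, 0.847, 0.532, 0.001]
wrist_force: [0.2, -0.1, -4.1]
opening: 0.284
gripper_force: 25.0
time: 7.5
position: [0.498, 0.0556, 0.1976]
eef_rot: [0.0, 0.847, 0.531, -0.0]
wrist_force: [0.2, -0.5, -3.8]
opening: 0.281
gripper_force: 25.0
[0.498  0.0556 0.1976] toolx yaw 64.19
sleeve 0.065 3037 0.0682 fit [0.5228 0.1113] 0.0347 rect [0.5225 0.1112] [0.0684 0.0691] 63.8
```

View pics/w4.png

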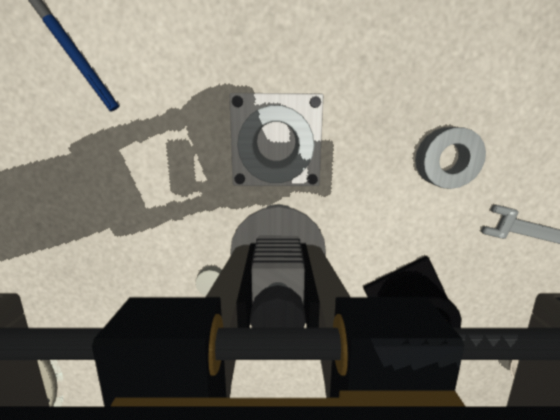

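The gauge is held upright with its collar at (278,235); the sleeve rim is ahead at (277,143), axis-aligned in the view. Now the bore centre and the gauge axis in the hand, both from one view.

```bash
cat > m2.py <<'E'
from h import *
from scipy.optimize import least_squares
s=ctrl.observe(); c,f,M=cam("wrist"); P=cloud(c,f,M); p=s["position"]; print(p.round(4))
w,x,y,z=s["eef_rot"]; Rt=R.from_quat([x,y,z,w]).as_matrix()
def arc(E,r0,t):  # robust fixed-radius circle
    r=least_squares(lambda q:np.hypot(E[:,0]-q[0],E[:,1]-q[1])-r0,E[:,:2].mean(0)+t,loss="soft_l1",f_scale=.0005); return r.x,np.sqrt((r.fun**2).mean())
V=(P-p)@Rt  # tool coords
rim=(P[...,2]>.064)&(P[...,2]<.073)&(np.hypot(P[...,0]-.5228,P[...,1]-.1113)<.042)
cs,h=cv2.findContours(rim.astype(np.uint8),cv2.RETR_CCOMP,cv2.CHAIN_APPROX_NONE)
cs=sorted(cs,key=len)[-2:]
for k,r0 in zip(cs,(.021,.035)):
    k=k[:,0]; E=np.array([onplane(c,f,M,u,v,.0682) for u,v in k]); xy,e=arc(E,r0,0); print("sleeve r",r0,len(k),xy.round(4),e.round(5),"rel tool",(Rt.T@(np.r_[xy,.0]-p))[:2].round(4))
# collar: points in tool coords
m=(abs(V[...,2]-.0278)<.005)&(abs(V[...,1])<.035)&(V[...,0]>.012)&(V[...,0]<.04)
print("collar",m.sum(),np.median(V[m][:,2]))
hu=cv2.convexHull(V[m][:,:2].astype(np.float32))[:,0]; hu=hu[hu[:,0]>.02]
print("collar centre in tool",len(hu),*arc(hu,.031,np.array([-.02,0])))
E
python3 m2.py
```

```text
[0.4981 0.0554 0.1977]
sleeve r 0.021 132 [0.5229 0.1114] 0.00025 rel tool [ 0.0613 -0.0021]
sleeve r 0.035 220 [0.5228 0.1112] 0.00085 rel tool [ 0.061  -0.0021]
collar 2021 0.028846664395793784
collar centre in tool 17 [-4.13008380e-04  5.72104809e-05] 0.00011444202732561891
```

In the tool's units: -0.001 m is -0.2, 0.02 m is 4.

```bash
python3 steer.py '[[[2,-0.2,0],[0,0,0],0.2],[[4,-0.2,0],[0,0,0],0.2],[[4,0,0],[0,0,0],0.2],[[2.28,0,0],[0,0,0],0.2],[[0,0,3],[0,0,0],0.2],[[0,0,4],[0,0,0],0.2],[[0,0,1],[0,0,0],0.2],[[0,0,0],[0,0,0],0.2],[[0,0,0],[0,0,0],0.2],[[0,0,0],[0,0,0],0.2]]'; python3 -c "
from h import *
s=ctrl.observe();print(s['position'],s['eef_rot'],s['wrist_force'])
w,x,y,z=s['eef_rot'];Rt=R.from_quat([x,y,z,w]).as_matrix();print(Rt.T@(np.array([.523,.1115,.1577])-s['position']),Rt[:,2])"
```

```text
time: 8.85
position: [0.5232, 0.1123, 0.1586]
eef_rot: [0.0, 0.847, 0.531, 0.001]
wrist_force: [-0.1, -0.3, -3.8]
opening: 0.277
gripper_force: 25.0
[0.52320813 0.11230437 0.15858452] [4.02847626e-04 8.47073595e-01 5.31475117e-01 6.02306404e-04] [-0.11198028 -0.27036387 -3.76343392]
[-0.00081533  0.00016139  0.00088426] [ 1.44860268e-03 -4.22614405e-05 -9.99998950e-01]
```

In the tool's units: 0.003 m is 0.6, -0.0008 m is -0.16.

```bash
python3 steer.py '[[[-0.16,0.02,0],[0,0,0],0.2],[[0,0,0.6],[0,0,0],0.2],[[0,0,0.6],[0,0,0],0.2],[[0,0,0.6],[0,0,0],0.2],[[0,0,0.4],[0,0,0],0.2],[[0,0,0.4],[0,0,0],0.2],[[0,0,0],[0,0,0],0.2],[[0,0,0],[0,0,0],0.2]]'
```

```text
time: 9.85
position: [0.5225, 0.1116, 0.1449]
eef_rot: [0.0, 0.847, 0.532, 0.0]
wrist_force: [1.2, 0.0, -3.6]
opening: 0.285
gripper_force: 25.0
```

In the tool's units: 0.0004 m is 0.08, 0.003 m is 0.6.

```bash
python3 steer.py '[[[0.02,0.08,0.4],[0,0,0],0.2],[[0,0,0.6],[0,0,0],0.2],[[0,0,0.6],[0,0,0],0.2],[[0,0,0.6],[0,0,0],0.2],[[0,0,0],[0,0,0],0.2]]'
```

```text
time: 10.48
position: [0.5225, 0.1115, 0.1334]
eef_rot: [-0.0, 0.847, 0.532, -0.0]
wrist_force: [-0.9, 0.1, -3.7]
opening: 0.282
gripper_force: 25.0
```

Going in freely.

In the tool's units: 0.003 m is 0.6.

```bash
python3 steer.py '[[[0,0,0.6],[0,0,0],0.2],[[0,0,0.6],[0,0,0],0.2],[[0,0,0.6],[0,0,0],0.2],[[0,0,0.6],[0,0,0],0.2],[[0,0,0.6],[0,0,0],0.2],[[0,0,0.6],[0,0,0],0.2],[[0,0,0.6],[0,0,0],0.2],[[0,0,0.6],[0,0,0],0.2],[[0,0,0],[0,0,0],0.2]]'
```

```text
time: 11.6
position: [0.5226, 0.1116, 0.1095]
eef_rot: [-0.0, 0.847, 0.532, -0.0]
wrist_force: [1.0, -0.0, -3.3]
opening: 0.282
gripper_force: 25.0
```

```bash
python3 steer.py '[[[0,0,0.4],[0,0,0],0.2],[[0,0,0.4],[0,0,0],0.2],[[0,0,0.2],[0,0,0],0.2],[[0,0,0.14],[0,0,0],0.2],[[0,0,0],[0,0,0],0.2],[[0,0,0],[0,0,0],0.2]]'; python3 steer.py '[[[0,0,0.1],[0,0,0],0.2],[[0,0,0.1],[0,0,0],0.2],[[0,0,0],[0,0,0],0.2]]'
```

```text
time: 12.35
position: [0.5229, 0.1116, 0.1042]
eef_rot: [0.0, 0.847, 0.532, 0.0]
wrist_force: [0.1, 0.1, -3.8]
opening: 0.28
gripper_force: 25.0
time: 12.72
position: [0.5229, 0.1116, 0.1032]
eef_rot: [0.0, 0.847, 0.532, 0.0]
wrist_force: [-0.1, -0.2, -3.1]
opening: 0.279
gripper_force: 25.0
```

In the tool's units: 0.0005 m is 0.1.

```bash
python3 steer.py '[[[0,0,0.1],[0,0,0],0.2],[[0,0,0],[0,0,0],0.2]]'; python3 steer.py '[[[0,0,0.1],[0,0,0],0.2],[[0,0,0],[0,0,0],0.2]]'
```

```text
time: 12.98
position: [0.523, 0.1116, 0.103]
eef_rot: [0.0, 0.847, 0.532, 0.0]
wrist_force: [-1.9, 0.6, -0.6]
opening: 0.277
gripper_force: 25.0
time: 13.22
position: [0.5231, 0.1116, 0.1028]
eef_rot: [0.0, 0.847, 0.532, 0.0]
wrist_force: [-4.0, -0.4, 5.4]
opening: 0.283
gripper_force: 25.0
```

```bash
python3 steer.py '[[[0,0,0],[0,0,0],0.3],[[0,0,0],[0,0,0],0.33],[[0,0,0],[0,0,0],0.4],[[0,0,0],[0,0,0],0.6],[[0,0,0],[0,0,0],0.6],[[0,0,0],[0,0,0],0.6]]' ; python3 steer.py '[[[0,0,-2],[0,0,0],0.6],[[0,0,-6],[0,0,0],0.6],[[0,0,-8],[0,0,0],0.6],[[-6,0,-4],[0,0,0],0],[[-6,0,0],[0,0,0],0],[[0,0,0],[0,0,0],0],[[0,0,0],[0,0,0],0],[[0,0,0],[0,0,0],0]]'
python3 - <<'E'
from h import *
s=ctrl.observe(); c,f,M=cam("wrist"); save(c,"w5.png"); P=cloud(c,f,M); print(s["position"],s["opening"])
d=np.hypot(P[...,0]-.523,P[...,1]-.1115)
for a,b,r in((.135,.155,.016),(.066,.082,.034)):
    Q=P[(P[...,2]>a)&(P[...,2]<b)&(d<r)]; print(len(Q),np.percentile(Q[:,2],[5,50,95]),cv2.minEnclosingCircle(cv2.convexHull(Q[:,:2].astype(np.float32))))
E
```

```text
time: 13.98
position: [0.5228, 0.1116, 0.1021]
eef_rot: [-0.0, 0.847, 0.532, -0.0]
wrist_force: [-0.4, -0.8, 0.3]
opening: 0.601
gripper_force: 0.0
time: 14.98
position: [0.4969, 0.0582, 0.202]
eef_rot: [-0.0, 0.847, 0.532, -0.0]
wrist_force: [-0.2, 0.0, -0.3]
opening: 0.079
gripper_force: 0.0
[0.49689713 0.05823187 0.20195948] 0.07931123097837756
938 [0.14263877 0.14393987 0.14493164] ((0.5227437615394592, 0.1112012192606926), 0.011922512203454971)
3073 [0.06781508 0.07371836 0.0751043 ] ((0.5229941606521606, 0.11150479316711426), 0.03406326472759247)
```

View pics/w5.png

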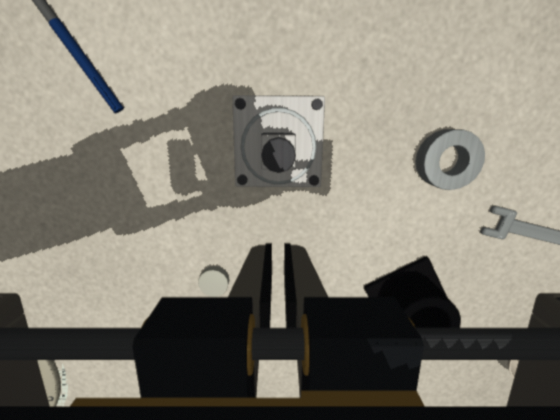

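The gauge stands home in the sleeve (cap at (278,153); its top at 0.146 m after bias = fully seated). Close the fingers and go over the cap.

```bash
python3 steer.py '[[[4,0,0],[0,0,0],0],[[5,0.06,0],[0,0,0],0],[[2.84,0,2],[0,0,0],0],[[0,0,3],[0,0,0],0],[[0,0,1.4],[0,0,0],0],[[0,0,0],[0,0,0],0],[[0,0,0],[0,0,0],0]]'
```

```text
time: 15.9
position: [0.5229, 0.1103, 0.1704]
eef_rot: [0.0, 0.847, 0.531, 0.0]
wrist_force: [0.4, -0.2, 1.4]
opening: 0.005
gripper_force: 0.0
```

In the tool's units: 0.001 m is 0.2, 0.002 m is 0.4.

```bash
python3 steer.py '[[[0.2,-0.08,0.4],[0,0,0],0],[[0,0,0.2],[0,0,0],0],[[0,0,0.36],[0,0,0],0],[[0,0,0.36],[0,0,0],0],[[0,0,0.36],[0,0,0],0],[[0,0,0.36],[0,0,0],0],[[0,0,0.36],[0,0,0],0]]'; python3 -c "
from h import *
print(ctrl.observe()['wrist_force'])"
```

```text
time: 16.77
position: [0.5236, 0.1118, 0.1597]
eef_rot: [0.001, 0.847, 0.532, 0.001]
wrist_force: [-2.3, 0.8, 7.5]
opening: 0.005
gripper_force: 3.7
[-2.26955455  0.81895558  7.49970321]
```

```bash
python3 steer.py '[[[0,0,0.3],[0,0,0],0],[[0,0,0.16],[0,0,0],0],[[0,0,0],[0,0,0],0]]'; python3 steer.py '[[[0,0,0.1],[0,0,0],0],[[0,0,0],[0,0,0],0]]'
```

```text
time: 17.15
position: [0.5234, 0.1118, 0.157]
eef_rot: [0.0, 0.847, 0.532, 0.001]
wrist_force: [-1.2, -0.5, 5.8]
opening: 0.005
gripper_force: 3.1
time: 17.4
position: [0.5234, 0.1118, 0.1566]
eef_rot: [0.0, 0.847, 0.532, 0.001]
wrist_force: [-1.9, 0.0, 5.8]
opening: 0.004
gripper_force: 3.2
```

```bash
for i in 1; do python3 steer.py '[[[0,0,0.08],[0,0,0],0],[[0,0,0],[0,0,0],0]]'; done; python3 steer.py '[[[0,0,0.06],[0,0,0],0],[[0,0,0],[0,0,0],0]]'
```

```text
time: 17.65
position: [0.5235, 0.1118, 0.1564]
eef_rot: [0.0, 0.847, 0.532, 0.001]
wrist_force: [-2.4, -0.5, 7.6]
opening: 0.002
gripper_force: 3.7
time: 17.9
position: [0.5236, 0.1118, 0.1563]
eef_rot: [0.001, 0.847, 0.532, 0.001]
wrist_force: [-2.7, 0.6, 7.7]
opening: 0.008
gripper_force: 4.3
```

In the tool's units: 0.0005 m is 0.1.

```bash
python3 steer.py '[[[0,0,0.1],[0,0,0],0],[[0,0,0],[0,0,0],0]]'; python3 steer.py '[[[0,0,0.1],[0,0,0],0],[[0,0,0],[0,0,0],0]]'
```

```text
time: 18.15
position: [0.5237, 0.1118, 0.1561]
eef_rot: [0.001, 0.847, 0.532, 0.001]
wrist_force: [-3.0, -0.1, 9.1]
opening: 0.006
gripper_force: 5.0
time: 18.4
position: [0.5238, 0.1118, 0.1559]
eef_rot: [0.001, 0.847, 0.532, 0.001]
wrist_force: [-3.9, 0.2, 11.4]
opening: 0.007
gripper_force: 5.8
```

In the tool's units: 0.0005 m is 0.1, -0.0002 m is -0.04.

```bash
python3 steer.py '[[[0,-0.04,0.1],[0,0,0],0],[[0,0,0],[0,0,0],0],[[0,0,0],[0,0,0],0]]'; python3 -c "
from h import *
for i in range(3): read_camera('wrist'); print(ctrl.observe()['wrist_force'])"
```

```text
time: 18.77
position: [0.5238, 0.1119, 0.1558]
eef_rot: [0.001, 0.847, 0.532, 0.001]
wrist_force: [-3.7, -0.1, 13.4]
opening: 0.002
gripper_force: 6.5
[-3.84446257  0.01552894 13.66730836]
[-3.34730241 -0.78069214 12.49408987]
[-2.91557745 -1.00766473 12.24813083]
```

In the tool's units: -0.02 m is -4, -0.01 m is -2.

```bash
python3 steer.py '[[[0,0,-1],[0,0,0],0],[[0,0,-4],[0,0,0],0],[[0,0,-2],[0,0,0],0.7],[[0,0,0],[0,0,0],0.7],[[0,0,0],[0,0,0],0.7],[[0,0,0],[0,0,0],0.7],[[0,0,0],[0,0,0],0.7]]'
python3 - <<'E'
from h import *
s=ctrl.observe(); p=s["position"]; w,x,y,z=s["eef_rot"];Rt=R.from_quat([x,y,z,w]).as_matrix();print(p,Rt.T@(np.array([.5228,.1116,.1035])-p))
c,f,M=cam("wrist"); P=cloud(c,f,M)
d=np.hypot(P[...,0]-.523,P[...,1]-.1115)
for a,b,r in((.128,.155,.0125),):
    Q=P[(P[...,2]>a)&(P[...,2]<b)&(d<r)]; print(len(Q),np.percentile(Q[:,2],[5,50,95]),Q.mean(0),cv2.minEnclosingCircle(cv2.convexHull(Q[:,:2].astype(np.float32))))
E
```

```text
time: 19.8
position: [0.5224, 0.1119, 0.1876]
eef_rot: [-0.0, 0.847, 0.532, -0.0]
wrist_force: [-0.5, 0.2, 0.4]
opening: 0.523
gripper_force: 0.0
[0.52237369 0.11186141 0.18757866] [-1.79273928e-05  5.69675131e-04  8.40782148e-02]
859 [0.13123377 0.13509368 0.13624548] [0.52349893 0.11247787 0.13478329] ((0.5229979157447815, 0.11165009438991547), 0.012022778391838074)
```

In the tool's units: 0.0005 m is 0.1, 0.025 m is 5.

```bash
python3 steer.py '[[[0,0.1,4],[0,0,0],0.7],[[0,0,5],[0,0,0],0.7],[[0,0,5],[0,0,0],0.7],[[0,0,2.4],[0,0,0],0.7],[[0,0,0.4],[0,0,0],0.7],[[0,0,0],[0,0,0],0.7],[[0,0,0],[0,0,0],0.7]]'; python3 -c "
from h import *
s=ctrl.observe();p=s['position'];w,x,y,z=s['eef_rot'];Rt=R.from_quat([x,y,z,w]).as_matrix();print(p,Rt.T@(np.array([.5228,.1116,.1035])-p))"
```

```text
time: 20.72
position: [0.5239, 0.1116, 0.1052]
eef_rot: [0.001, 0.847, 0.532, 0.001]
wrist_force: [0.8, -0.2, -0.4]
opening: 0.701
gripper_force: 0.0
[0.52390369 0.11164905 0.10517857] [-0.00052561 -0.0009755   0.00167639]
```

```bash
python3 steer.py '[[[0,0,0],[0,0,0],0.5],[[0,0,0],[0,0,0],0.5]]';  python3 -c "
from h import *
s=ctrl.observe();p=s['position'];w,x,y,z=s['eef_rot'];Rt=R.from_quat([x,y,z,w]).as_matrix();print(p,Rt.T@(np.array([.5228,.1116,.1035])-p))"
```

```text
time: 20.98
position: [0.5233, 0.1116, 0.1044]
eef_rot: [0.0, 0.847, 0.532, 0.0]
wrist_force: [-0.7, 0.1, -0.1]
opening: 0.516
gripper_force: 0.0
[0.52330847 0.11164111 0.10442594] [-0.00025841 -0.00044045  0.00092565]
```

In the tool's units: 0.0006 m is 0.12, -0.0004 m is -0.08.

```bash
python3 steer.py '[[[-0.04,-0.08,0.12],[0,0,0],0.4],[[0,0,0],[0,0,0],0.2],[[0,0,0],[0,0,0],0.2],[[0,0,0],[0,0,0],0.2],[[0,0,0],[0,0,0],0.2],[[0,0,0],[0,0,0],0.2],[[0,0,0],[0,0,0],0.2]]' 20;python3 -c "
from h import *
s=ctrl.observe();p=s['position'];w,x,y,z=s['eef_rot'];Rt=R.from_quat([x,y,z,w]).as_matrix();print(p,Rt.T@s['wrist_force'])"
```

```text
time: 21.85
position: [0.5228, 0.1116, 0.1035]
eef_rot: [0.0, 0.847, 0.532, 0.0]
wrist_force: [0.3, -0.7, -0.2]
opening: 0.284
gripper_force: 20.0
[0.52276308 0.11159033 0.10354251] [-0.50540765  0.62054537  0.23614421]
```

No side load. Draw out slowly.

In the tool's units: -0.003 m is -0.6, -0.002 m is -0.4.

```bash
python3 steer.py '[[[0,0,-0.2],[0,0,0],0.2],[[0,0,-0.4],[0,0,0],0.2],[[0,0,-0.6],[0,0,0],0.2],[[0,0,0],[0,0,0],0.2]]'; python3 steer.py '[[[0,0,-0.6],[0,0,0],0.2],[[0,0,-0.6],[0,0,0],0.2],[[0,0,-0.6],[0,0,0],0.2],[[0,0,-0.6],[0,0,0],0.2],[[0,0,-0.6],[0,0,0],0.2],[[0,0,0],[0,0,0],0.2]]'
```

```text
time: 22.35
position: [0.5226, 0.1116, 0.1098]
eef_rot: [-0.0, 0.847, 0.532, -0.0]
wrist_force: [1.1, -0.4, -1.6]
opening: 0.285
gripper_force: 20.0
time: 23.1
position: [0.5227, 0.1117, 0.125]
eef_rot: [-0.0, 0.847, 0.532, 0.0]
wrist_force: [1.0, -1.5, -3.2]
opening: 0.279
gripper_force: 20.0
```

In the tool's units: -0.004 m is -0.8, -0.003 m is -0.6.

```bash
python3 steer.py '[[[0,0,-0.6],[0,0,0],0.2],[[0,0,-0.6],[0,0,0],0.2],[[0,0,-0.6],[0,0,0],0.2],[[0,0,-0.6],[0,0,0],0.2],[[0,0,-0.6],[0,0,0],0.2],[[0,0,-0.6],[0,0,0],0.2],[[0,0,-0.6],[0,0,0],0.2],[[0,0,-0.6],[0,0,0],0.2],[[0,0,-0.8],[0,0,0],0.2],[[0,0,-0.8],[0,0,0],0.2],[[0,0,0],[0,0,0],0.2]]'; python3 steer.py '[[[0,0,-2],[0,0,0],0.2],[[0,0,-4],[0,0,0],0.2],[[0,0,-3],[0,0,0],0.2],[[0,0,0],[0,0,0],0.2],[[0,0,0],[0,0,0],0.2]]'
python3 - <<'E'
from h import *
s=ctrl.observe();p=s['position'];w,x,y,z=s['eef_rot'];Rt=R.from_quat([x,y,z,w]).as_matrix();print(p,Rt.T@(np.array([.5882,-.1429,p[2]])-p),Rt[:,2])
c,f,M=cam("side"); save(c,"s6.png")
o=np.linalg.inv(M)@np.r_[p,1]; u,v=int(o[0]/o[2]*f+c["cx"]),int(o[1]/o[2]*f+c["cy"]); print(u,v)
cv2.imwrite("pics/s6c.png",cv2.resize(c["color"][v-60:v+80,u-70:u+70,::-1],None,fx=4,fy=4,interpolation=cv2.INTER_CUBIC))
E
```

```text
time: 24.48
position: [0.523, 0.1116, 0.157]
eef_rot: [0.0, 0.847, 0.532, 0.0]
wrist_force: [-0.7, 0.5, -3.0]
opening: 0.281
gripper_force: 20.0
time: 25.1
position: [0.5223, 0.1116, 0.201]
eef_rot: [-0.0, 0.847, 0.532, -0.0]
wrist_force: [-0.4, -0.3, -3.7]
opening: 0.282
gripper_force: 20.0
[0.52229723 0.11163352 0.20096161] [-2.00526145e-01  1.70058074e-01 -6.60299097e-05] [-9.20164028e-04  2.11703045e-05 -9.99999576e-01]
284 198
```

View pics/s6c.png

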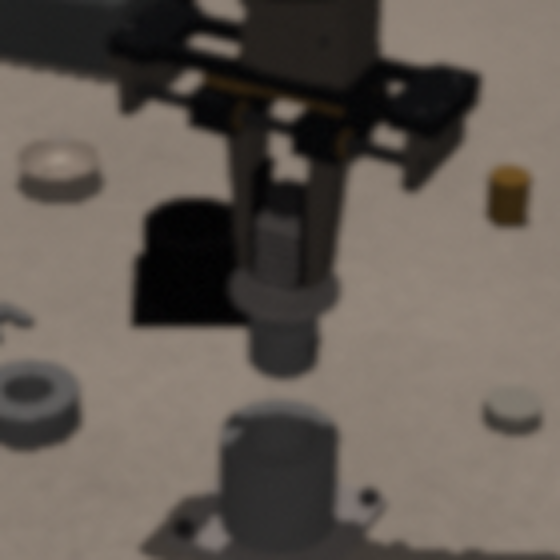

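The gauge is out, upright, its head at crop (285,345) above the sleeve. Back toward the stand, stopping 60 mm short to measure its mouth.

In the tool's units: -0.03 m is -6, -0.025 m is -5.

```bash
python3 steer.py '[[[-2,1.2,0],[0,0,0],0.2],[[-5,3.2,0],[0,0,0],0.2],[[-6,4,0],[0,0,0],0.2],[[-6,4,0],[0,0,0],0.2],[[-6,4,0],[0,0,0],0.2],[[-6,4,0],[0,0,0],0.2],[[-6,4,0],[0,0,0],0.2],[[-6,4,0],[0,0,0],0.2],[[-5,3.2,0],[0,0,0],0.2],[[-4,2.4,0],[0,0,0],0.2],[[0,0,0],[0,0,0],0.2],[[0,0,0],[0,0,0],0.2]]'
python3 - <<'E'
from h import *
s=ctrl.observe(); c,f,M=cam("wrist"); save(c,"w7.png"); P=cloud(c,f,M); p=s["position"]; w,x,y,z=s['eef_rot'];Rt=R.from_quat([x,y,z,w]).as_matrix(); print(p)
m=((abs(P[...,2]-.058)<.005)&(np.hypot(P[...,0]-.589,P[...,1]+.1434)<.048)).astype(np.uint8)
cs,_=cv2.findContours(m,cv2.RETR_CCOMP,cv2.CHAIN_APPROX_NONE)
for k in sorted(cs,key=len)[-2:]:
    k=k[:,0]; E=np.array([onplane(c,f,M,u,v,.058)[:2] for u,v in k]).astype(np.float32); (a,r)=cv2.fitEllipse(E)[:2]; print(len(k),a,r,"tool",Rt.T@(np.r_[a,p[2]]-p))
E
```

```text
time: 26.65
position: [0.5624, -0.1958, 0.2012]
eef_rot: [-0.001, 0.847, 0.532, -0.0]
wrist_force: [-0.5, -0.5, -3.8]
opening: 0.279
gripper_force: 20.0
[ 0.56242515 -0.19577592  0.20120512]
144 (0.5903064012527466, -0.14216583967208862) (0.04769149422645569, 0.04787907376885414) tool [6.04000858e-02 1.79804914e-03 3.48463557e-05]
220 (0.5901947617530823, -0.1423095017671585) (0.07224810868501663, 0.07234203815460205) tool [6.02221732e-02 1.75997936e-03 3.47757155e-05]
```

View pics/w7.png

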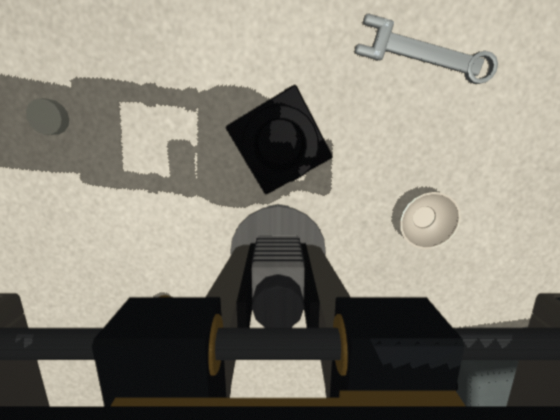

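The stand mouth (280,138) is 60.3 mm ahead, 1.8 mm to +y.

```bash
python3 steer.py '[[[2,0.16,0],[0,0,0],0.2],[[4,0.2,0],[0,0,0],0.2],[[4,0,0],[0,0,0],0.2],[[2.06,0,0],[0,0,0],0.2],[[0,0,4],[0,0,0],0.2],[[0,0,4],[0,0,0],0.2],[[0,0,2],[0,0,0],0.2],[[0,0,0],[0,0,0],0.2],[[0,0,0],[0,0,0],0.2]]'; python3 -c "
from h import *
s=ctrl.observe();p=s['position'];w,x,y,z=s['eef_rot'];Rt=R.from_quat([x,y,z,w]).as_matrix();print(p,Rt.T@(np.array([.5903,-.1422,.0935])-p))"
```

```text
time: 27.82
position: [0.5908, -0.1434, 0.1521]
eef_rot: [0.0, 0.847, 0.531, 0.0]
wrist_force: [0.4, -0.2, -4.1]
opening: 0.282
gripper_force: 20.0
[ 0.59083116 -0.14338892  0.15205776] [ 0.00083722 -0.00106071  0.05855664]
```

In the tool's units: 0.005 m is 1, -0.001 m is -0.2.

```bash
python3 steer.py '[[[0.16,-0.2,1],[0,0,0],0.2],[[0,0,1],[0,0,0],0.2],[[0,0,1],[0,0,0],0.2],[[0,0,1],[0,0,0],0.2],[[0,0,1],[0,0,0],0.2],[[0,0,1],[0,0,0],0.2],[[0,0,1],[0,0,0],0.2],[[0,0,1],[0,0,0],0.2],[[0,0,1],[0,0,0],0.2],[[0,0,1],[0,0,0],0.2],[[0,0,0],[0,0,0],0.2],[[0,0,0],[0,0,0],0.2]]'
```

```text
time: 29.32
position: [0.5901, -0.1418, 0.1017]
eef_rot: [0.0, 0.847, 0.532, 0.0]
wrist_force: [-0.5, 0.6, -3.5]
opening: 0.283
gripper_force: 20.0
```

```bash
python3 steer.py '[[[0,0,0.6],[0,0,0],0.2],[[0,0,0.4],[0,0,0],0.2],[[0,0,0.2],[0,0,0],0.2],[[0,0,0.2],[0,0,0],0.2],[[0,0,0],[0,0,0],0.2],[[0,0,0],[0,0,0],0.2]]';  python3 steer.py '[[[0,0,0.14],[0,0,0],0.2],[[0,0,0.1],[0,0,0],0.2],[[0,0,0],[0,0,0],0.2]]'
```

```text
time: 30.08
position: [0.59, -0.1418, 0.0946]
eef_rot: [0.0, 0.847, 0.532, 0.0]
wrist_force: [-1.0, -0.0, -3.6]
opening: 0.279
gripper_force: 20.0
time: 30.45
position: [0.5901, -0.1418, 0.0936]
eef_rot: [0.0, 0.847, 0.532, 0.0]
wrist_force: [-0.2, 0.4, -2.0]
opening: 0.283
gripper_force: 20.0
```

In the tool's units: 0.0005 m is 0.1, 0.0003 m is 0.06.

```bash
python3 steer.py '[[[0,0,0.1],[0,0,0],0.2],[[0,0,0.06],[0,0,0],0.2],[[0,0,0],[0,0,0],0.2]]'; python3 steer.py '[[[0,0,0],[0,0,0],0.3],[[0,0,0],[0,0,0],0.33],[[0,0,0],[0,0,0],0.4],[[0,0,0],[0,0,0],0.7],[[0,0,0],[0,0,0],0.7],[[0,0,0],[0,0,0],0.7]]'; python3 steer.py '[[[0,0,-2],[0,0,0],0.7],[[0,0,-6],[0,0,0],0.7],[[0,0,-8],[0,0,0],0.7],[[-4,0,-8],[0,0,0],0.7],[[-4,0,-4],[0,0,0],0.7],[[0,0,0],[0,0,0],0.7],[[0,0,0],[0,0,0],0.7]]'
python3 - <<'E'
from h import *
c,f,M=cam("wrist"); save(c,"w8.png"); P=cloud(c,f,M); print(ctrl.observe()["position"])
d=np.hypot(P[...,0]-.59,P[...,1]+.142)
for a,b,r in((.118,.155,.014),(.105,.116,.022),(.060,.070,.033)):
    Q=P[(P[...,2]>a)&(P[...,2]<b)&(d<r)]; print(len(Q),np.percentile(Q[:,2],[5,50,95]),cv2.minEnclosingCircle(cv2.convexHull(Q[:,:2].astype(np.float32))))
E
```

```text
time: 30.82
position: [0.5902, -0.1418, 0.0934]
eef_rot: [0.0, 0.847, 0.532, 0.0]
wrist_force: [-2.8, 2.0, 5.2]
opening: 0.285
gripper_force: 20.0
time: 31.58
position: [0.59, -0.1418, 0.0925]
eef_rot: [0.0, 0.847, 0.532, 0.0]
wrist_force: [-0.2, 0.2, 0.5]
opening: 0.693
gripper_force: 0.0
time: 32.45
position: [0.5717, -0.1772, 0.2305]
eef_rot: [-0.002, 0.847, 0.531, -0.001]
wrist_force: [-0.2, 0.0, -0.2]
opening: 0.704
gripper_force: 0.0
[ 0.57171886 -0.17690376  0.23022609]
609 [0.12353158 0.1251763  0.12628159] ((0.5899490118026733, -0.1419374644756317), 0.011970741674304008)
247 [0.10743354 0.10976621 0.11107448] ((0.5900182723999023, -0.1418868899345398), 0.017491601407527924)
1797 [0.06266671 0.0639127  0.06524444] ((0.5916727781295776, -0.14086827635765076), 0.032768364995718)
```

View pics/w8.png

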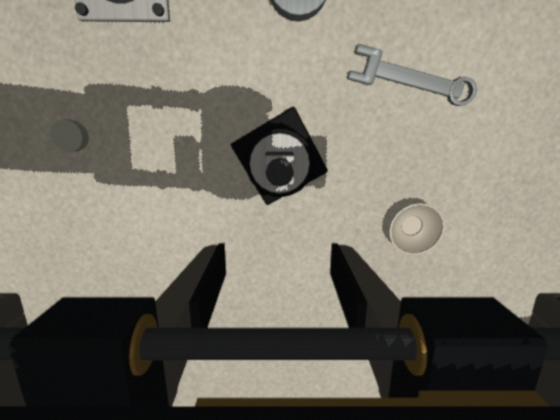

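The gauge is back upright in its stand at (279,165). Its collar and grip heights match the start, and the cap is still 8.7 mm down.

```bash
python3 -c "
from cell import ctrl, read_camera, finish_job; print(finish_job())"
```

```text
the job is handed in; nothing more can be done
None
```

I measured the sleeve's bore and handed the job in at about 32 s. The gauge is back upright in its stand, and its lock cap, pressed with about 13 N, is still down. The plungers themselves weren't visible in the pictures, so I'm judging them locked from that press force and the cap's depth (about 8.7 mm).

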